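# Flip the guarded lamp-test toggle

### The job

Switch on the lamp-test circuit: on the grey box whose toggle sits under a hinged steel guard, lift the guard right up and back with a fingertip, push the toggle beneath it all the way over to the hinge side, then let the guard drop fully shut over it again. Leave the bare toggle on the neighbouring box, the turntable, the pipe clamp, the focus knob, the lens and the screw jar as they are.

Things in the scene. Friction and masses are not known exactly. Their poses are not given: they have to be found in the camera images.
- switch_box: grey sheet-metal switch box, fixed, 140 (x) x 110 (y) x 60 mm high, top level; origin at the centre of its underside; its -x side is the front, where the guard's lip is, +x the back, where the hinge is; turned up to 0.3 rad either way. Two hinge brackets (14 x 5 mm, outer faces 67 mm apart) rise to 106 mm at the back of its top
- guard (a joint): hinge of the about 60 g steel guard, rad: 0 = shut, grows as it is lifted up and back about the box's y axis, stop at 2.0 (leaning back past upright). Nearly free: let go below about 1.5 rad it falls shut by its own weight, beyond about 1.7 it falls back and stays leaning on its stop
- guard_lip (a point): middle of the front edge of the guard's finger lip, at mid-thickness, 115 mm from the hinge axis; moves with the guard (shut: box x = -70 mm, z = 100 mm). The lip is flat, 44 mm wide, 3 mm thick, and continues the guard's top plate 25 mm beyond the front skirt; nothing is beneath it down to the box's top, 40 mm below
- guard_hinge (a point): middle of the guard's hinge axis, fixed on the box (box x = +45 mm, y = 0, z = 100 mm), axes those of the box. The shut guard is a level plate 3 mm thick and 54 mm wide at this height, with a 14 mm slot along its middle, reaching 90 mm forward of the hinge; 15 mm skirts hang from its sides and front
- toggle (a joint): the toggle under the guard, rad: 0 = off, leaning 0.45 rad to the front (-x of the box); 0.9 = on, leaning 0.45 rad to the back, towards the hinge. A steel bat 34 mm long from the pivot, 7 to 11 mm thick; a push of about 1 N at its tip moves it and it stays where it is left.
- toggle_tip (a point): point on the toggle's mid-line 2 mm short of its top end, 32 mm from its pivot, which lies at box x = -12 mm, y = 0, z = 63 mm; it moves with the toggle (off: box x = -26 mm, z = 92 mm; upright: z = 95 mm)
- bare_box: the neighbouring grey switch box, fixed, 120 x 100 x 60 mm high, with no guard; origin at the centre of its underside
- bare_toggle (a joint): the uncovered toggle on the neighbouring box, same size and travel as the other; to be left as it is
- bare_tip (a point): point on the bare toggle's mid-line 2 mm short of its top end; moves with it
- turntable: fixed foot of a wooden turntable at the back; origin at the centre of its underside; the disc on it is 230 mm across with four 127 mm square gel frames standing upright in a rack, 166 mm high over all
- turntable_disc (a joint): turn of the turntable's disc, rad; to be left as it is
- disc_rim (a point): point on the top edge of the turntable's disc, 110 mm from its axis, 29 mm above the shelf; turns with it
- pipe_clamp: loose cast iron pipe clamp, 117 x 34 x 75 mm high; origin under its middle
- focus_knob: loose orange plastic focus knob, 38 mm across, 31 mm high; origin at the centre of its underside
- lens_disc: loose glass lens disc, 76 mm across, 14 mm high; origin at the centre of its underside
- screw_jar: loose glass jar of screws, 60 mm across, 75 mm high; origin at the centre of its underside
Not all that is in view belongs to the job. What is shaped like the switch_box but orange is not meant.

How it is judged:
By the outcome, as a careful person would: the job done as asked, in the order asked, and still so for the second after the job is handed in, with the robot touching nothing.
It also fails if it takes over 58 s, if anything falls off the work surface, if the arm or the gripper's body presses on something with over 40 N, if the wrist force passes 120 N, or if a joint passes its speed limit or range.

### The arm

A 7-joint arm with a two-finger parallel gripper is mounted at the origin on the work surface. World frame = base frame: x ahead of the robot, y to its left, z up, the work surface at z = 0. Lengths are in mm, angles in rad, forces in N, time in s.
With the tool pointing down it reaches from about 400 to 850 mm from the base axis. Payload 10.4 kg.
Tool frame: the origin (TCP) lies between the finger pads; the fingertips stand 17 mm ahead of it and the grasp point (between the pads) lies 2 mm behind it; z points along the fingers, y is the direction in which the jaws open and shut (so a half turn about z gives the same grasp; the last joint's range is limited). The gripper opens to 85 mm and grips with 20 to 120 N. Pads are 22 mm wide; open, the fingers measure 114 mm over their backs; the gripper's body (76 mm by 85 mm) begins 54 mm behind the grasp point. The pads swing forward as they close: fully open they stand 13 mm farther back than shut.
Start: joints at [-1.316, 0.332, -0.065, 1.46, 0.022, 1.35, -0.088], TCP at [171.386, 601.062, 248.338] pointing down, gripper open.
Joint ranges: [-2.6, 2.6], [-0.5, 2.12], [-1.47, 1.34], [0.16, 2.42], [-1.27, 4.41], [0.06, 2.06], [-2.6, 2.6]. Speed limits (rad/s): [2.22, 2.22, 2.79, 2.79, 3.14, 3.14, 3.14].

### API

Orientations are given as a rotation vector (axis times angle).
In Python, from rig import bot gives the robot as it stands.
- The arm moves only by the tool apply_moves, never from a script. Its argument "moves" is a list of rows, each a list of 7 numbers: the turn, a rotation vector about the world's x, y, z in degrees, then the shift along the world's x, y, z in m, then the gripper's target within -1 to 1 (fully open at 1, half-way at 0, shut at -1). In form: [[rx, ry, rz, x, y, z, gripper], ...]. A call has 1 to 12 rows; each row shifts and turns the pose as measured when the row begins; what a row does not reach is not made up. A row lasts 1/8 s, in which the tool goes at most 62.5 mm and 10.7 degrees, less where a joint would pass 70% of its speed; a pose out of reach is approached as far as the arm can. A call is refused whole if a number of a shift passes 0.0625 or a number of a turn 10.7, either way. A call with a gripper value outside its range is refused whole. The fingers move at their own pace and stop on an object; "grip_force" is the grip in N (left out, the last holds). Time passes only in rows, so rows that do not move let the fingers close. It gives the time, the measured TCP pose, the force and the opening at its end, in the units of the state.
- bot.get_obs(): the state, without advancing time (a new reading comes with each control period).
- bot.capture(name): name is "scene" or "top" or "wrist"; returns a dict with "image" (384x512x3 uint8, red, green, blue), "fx", "fy", "cx", "cy" (pixels), "xyz" and "attitude" of the camera in the world; the wrist camera has in their place "hand_eye" (4x4, takes a point from camera to tool coordinates, whose origin is the TCP and whose axes are the flange's). Camera axes: x right, y up, looking along -z (the intrinsics and any distortion apply to the point x, -y, -z); pixel columns grow to the right and rows downward; lengths in mm; the calibration is good to about 2 mm. A picture is of the moment at which its call begins: read the wrist's pose just before it. There is no depth.
- bot.close_job(): hands the job in, once; it reports no verdict.
Trained networks look in a picture, given as the dict that the camera call returned (one of the last four; its "shot" number tells which), for a name from the list of things; names that differ only in an ending like _2 or _b are one class to them, and where a whole thing is asked for, a point or a joint stands for the part that bears it (a point fixed in the world has none). Each returns a list of dicts, best first, with "p" (0 to 1); they miss things now and then, are a little off and sometimes report something else, mostly with a low value. They report only what shows in the picture. A call takes as long as a camera call. They do not tell look-alikes from the thing itself.
- bot.search_frame(label, picture): "rect" ([left, top, right, bottom] in pixels, round what is visible of it).
The state is a dict: "clock": time; "joints": joint angles; "joint_vel": joint speeds; "joint_efforts": joint torques, N m; "tool_pos": TCP position; "tcp_rot": TCP orientation; "ft_force": force on the tool from outside, world axes, zero at the start; "wrist_torque": the same for the moment, N m; "width": finger opening in mm.
Only numpy, scipy, OpenCV 4.12 (cv2) and the standard library are available. Lean on these libraries where they do the work, as an engineer would, in place of code of your own. Each camera call takes 0.05 s, during which the arm holds its last target. There are 200 camera calls.

## Working session

There is one attempt and no reset: what is moved stays moved. The work goes in short steps, Python scripts to look and compute and a tool call to move; the robot and the scene stay as the last step left them, time stands still between calls to the robot, and variables do not carry over. Pictures are saved under pics/ and viewed, about 8 in all and at most 12, crops included, and the job is handed in when it is done.

Besides the shell and the picture viewer there is one more tool, called after ">>>" as name([rows], argument=value, ...), one row to a line, values as JSON. apply_moves: Moves the arm, as the interface text tells. Its arguments: {"type":"object","properties":{"moves":{"type":"array","items":{"type":"array","items":{"type":"number"}}},"grip_force":{"type":"number"}},"required":["moves"]}

```bash
ls; mkdir -p pics; cat > h.py <<'E'
import numpy as np, cv2
from rig import bot
def save(c,n): cv2.imwrite('pics/'+n,c['image'][:,:,::-1])
E
python3 - <<'E'
from h import *
o=bot.get_obs(); print(o)
for n in ['scene','top','wrist']:
    c=bot.capture(n); save(c,n+'1.png'); print(n,{k:v for k,v in c.items() if k!='image'})
    for l in ['switch_box','guard','toggle','bare_box','bare_tip','guard_lip','toggle_tip']:
        print(l,[(np.round(d['rect']),round(d['p'],2)) for d in bot.search_frame(l,c)][:3])
a=cv2.imread('pics/scene1.png');b=cv2.imread('pics/top1.png')
E
```

```text
pics
{'clock': 0.0, 'joints': array([-1.31561189,  0.33287544, -0.06469489,  1.46095163,  0.02156045,
        1.34989418, -0.08851175]), 'joint_vel': array([ 1.47735337e-03,  1.84755902e-03,  7.96462659e-04, -5.03650559e-04,
       -6.38599866e-04,  2.37393655e-03, -6.46861189e-05]), 'joint_efforts': array([ 1.92043453e-04, -6.25455737e+01,  4.93271649e-02, -3.91583776e+01,
        1.62000430e-02,  1.00200501e-02, -3.72182797e-05]), 'tool_pos': array([171.28875415, 600.70044535, 247.50873923]), 'tcp_rot': array([-4.34924029e-01, -3.11117000e+00,  2.23862129e-03]), 'ft_force': array([-0.38900544, -0.57586871, -0.1455034 ]), 'wrist_torque': array([-0.01565248, -0.02420521, -0.06493102]), 'width': 85.29861647702768}
scene {'fx': 418.3118406672279, 'fy': 418.3118406672279, 'cx': 256.41441103645855, 'cy': 197.3433470711768, 'xyz': array([1120.7204298 , -571.3419986 ,  782.23191488]), 'attitude': array([0.8020927 , 0.28896934, 0.664307  ]), 'shot': 1}
switch_box [(array([313., 122., 374., 181.]), 0.79), (array([256., 143., 314., 204.]), 0.68)]
guard [(array([322., 125., 361., 150.]), 0.76)
[... 800 characters left out ...]
0.97), (array([ 95., 163., 124., 206.]), 0.83), (array([224.,  87., 305., 171.]), 0.62)]
toggle_tip [(array([246., 261., 261., 275.]), 0.45)]
wrist {'fx': 301.78541994622935, 'fy': 301.78541994622935, 'cx': 259.4583576763454, 'cy': 192.72020930122645, 'hand_eye': array([[-5.67519197e-04,  9.55159516e-01,  2.96091165e-01,
         7.54090756e+01],
       [ 9.99999699e-01,  3.85653953e-04,  6.72623866e-04,
        -1.52413160e+00],
       [ 5.28274358e-04,  2.96091457e-01, -9.55159447e-01,
        -1.25775334e+02],
       [ 0.00000000e+00,  0.00000000e+00,  0.00000000e+00,
         1.00000000e+00]]), 'shot': 3}
switch_box []
guard []
toggle []
bare_box []
bare_tip []
guard_lip []
toggle_tip []
```

```bash
python3 - <<'E'
import cv2,numpy as np
a=cv2.imread('pics/scene1.png');b=cv2.imread('pics/top1.png')
cv2.imwrite('pics/a1.png',cv2.resize(a[60:330,100:440],None,fx=2.2,fy=2.2,interpolation=3))
cv2.imwrite('pics/b1.png',cv2.resize(b[80:300,60:380],None,fx=2.5,fy=2.5,interpolation=3))
E
```

```text
(no output)
```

View pics/a1.png

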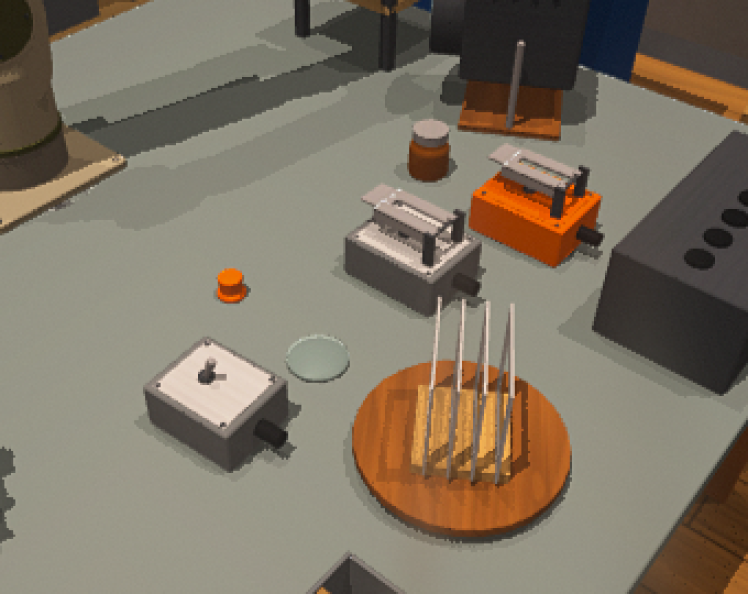

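View pics/b1.png

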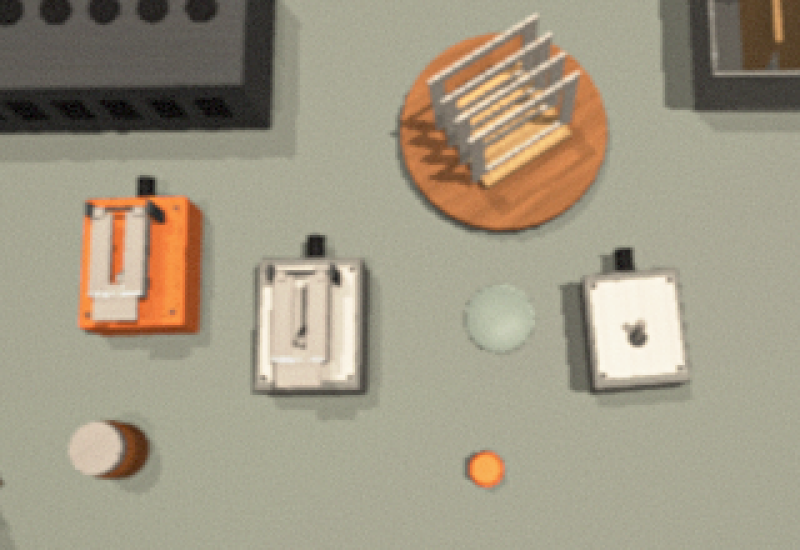

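The scene shows the grey guarded box around (410,250) in the crop, with the orange look-alike behind it and the bare-toggle box at lower left. In the top crop its lip front edge is at about (297,387), and the box is nearly square to the axes.

```bash
cat >> h.py <<'E'
from scipy.spatial.transform import Rotation as R
def ray(c,u,v,o=None):
    d=np.array([(u-c['cx'])/c['fx'],-(v-c['cy'])/c['fy'],-1])
    if 'xyz' in c: return c['xyz'],R.from_rotvec(c['attitude']).apply(d)
    H=c['hand_eye'];Q=R.from_rotvec(o['tcp_rot']).as_matrix()
    return Q@H[:3,3]+o['tool_pos'],Q@H[:3,:3]@d
def onz(c,u,v,z,o=None):
    p,d=ray(c,u,v,o); return p+d*(z-p[2])/d[2]
def proj(c,P,o=None):
    P=np.atleast_2d(P)
    if 'xyz' in c: q=(P-c['xyz'])@R.from_rotvec(c['attitude']).as_matrix()
    else:
        H=c['hand_eye'];Q=R.from_rotvec(o['tcp_rot']).as_matrix()
        q=(P-(Q@H[:3,3]+o['tool_pos']))@(Q@H[:3,:3])
    return np.c_[c['cx']-c['fx']*q[:,0]/q[:,2],c['cy']+c['fy']*q[:,1]/q[:,2]]
E
python3 - <<'E'
from h import *
c=bot.capture('top')
f=lambda x,y,z:print(np.round(onz(c,60+x/2.5,80+y/2.5,z)))
f(297,387,100);f(272,387,100);f(322,387,100);f(272,270,103);f(330,270,103)
f(255,262,60);f(363,260,60);f(252,390,60);f(366,390,60)
print(R.from_rotvec(bot.get_obs()['tcp_rot']).as_matrix().round(2))
E
```

```text
[522. 192. 100.]
[522. 216. 100.]
[521. 167. 100.]
[638. 220. 103.]
[638. 162. 103.]
[657. 248.  60.]
[658. 135.  60.]
[523. 246.  60.]
[522. 130.  60.]
[[-0.96  0.27  0.  ]
 [ 0.27  0.96  0.  ]
 [ 0.    0.   -1.  ]]
```

```bash
python3 - <<'E'
from h import *
c=bot.capture('scene')
f=lambda x,y,z=0:print(np.round(onz(c,100+x/2.2,60+y/2.2,z)))
f(460,130);f(560,135);f(390,68);f(302,35);f(430,175)
E
```

```text
[439. 525.   0.]
[568. 617.   0.]
[226. 614.   0.]
[ 23. 606.   0.]
[478. 391.   0.]
```

View pics/scene1.png

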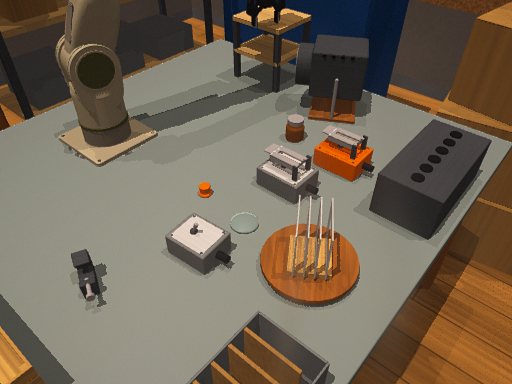

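The full scene shows the arm at left over a stand, the projector at about (335,70) and the grey guarded box at (288,172). There is a clear diagonal path to the box.

>>> apply_moves([
  [0, 0, 0, 0, 0, 0.05, -1],
  [0, 0, -7.4, 0.03, -0.042, 0, -1],
  [0, 0, -7.4, 0.04, -0.044, 0, -1],
  [0, 0, -7.4, 0.042, -0.042, 0, -1],
  [0, 0, -7.4, 0.042, -0.042, 0, -1],
  [0, 0, -7.4, 0.042, -0.042, 0, -1],
  [0, 0, -7.4, 0.042, -0.042, 0, -1],
  [0, 0, -7.4, 0.042, -0.042, 0, -1],
  [0, 0, -7.4, 0.042, -0.042, 0, -1],
  [0, 0, -7.4, 0.042, -0.042, -0.03, -1],
  [0, 0, -7.4, 0.042, -0.03, -0.03, -1],
], grip_force=60)

```text
clock: 2.68
tool_pos: [581.3, 183.3, 245.1]
tcp_rot: [2.255, 2.186, 0.019]
ft_force: [0.5, 1.8, -0.1]
width: -0.1
```

```bash
python3 - <<'E'
from h import *
o=bot.get_obs(); c=bot.capture('wrist'); o=bot.get_obs()
import pickle; pickle.dump((c,o),open('w1.pkl','wb'))
print(o['tool_pos'],o['joints'].round(2)); print(R.from_rotvec(o['tcp_rot']).as_matrix().round(2))
print(bot.search_frame('guard_lip',c)[:2],bot.search_frame('switch_box',c)[:2])
cv2.imwrite('pics/w1.png',cv2.resize(c['image'][:,:,::-1],None,fx=1.5,fy=1.5,interpolation=3))
E
```

```text
[584.14761622 176.74097886 240.09780072] [-0.73  0.31  0.45  1.54 -0.14  1.31 -0.31]
[[ 0.04  1.    0.01]
 [ 1.   -0.04  0.  ]
 [ 0.    0.01 -1.  ]]
[{'rect': [191.9, 142.7, 319.2, 206.1], 'p': 0.96}] [{'rect': [192.1, 112.0, 358.0, 219.8], 'p': 0.76}, {'rect': [262.7, 0.0, 416.4, 41.9], 'p': 0.61}]
```

View pics/w1.png

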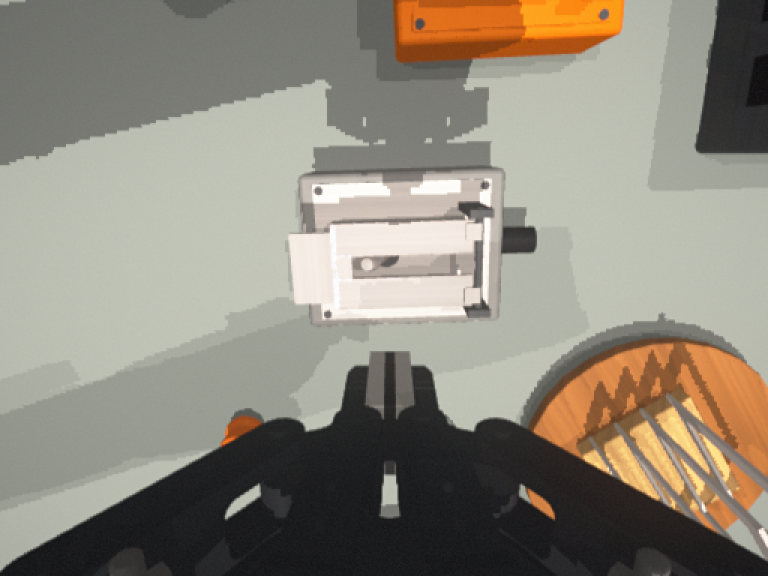

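The wrist picture (1.5×) shows the box upright and the lip front edge from (289,234) to (297,303). The toggle leans toward the lip at about (367,264), and the shut fingers are at (390,360).

```bash
cat > fit.py <<'E'
from h import *; import pickle
from scipy.optimize import least_squares
c,o=pickle.load(open('w1.pkl','rb'))
m=np.array([[-70,22,101.5],[-70,-22,101.5],[-70,55,60],[70,55,60],[-70,-55,60],[70,-55,60],[-45,27,101.5],[-45,-27,101.5]])
px=np.array([[289,234],[297,303],[300,174],[505,168],[311,325],[500,321],[331,223],[332,308]])/1.5
W=lambda p:np.c_[m[:,:2]@np.array([[np.cos(p[2]),np.sin(p[2])],[-np.sin(p[2]),np.cos(p[2])]])+p[:2],m[:,2]]
f=lambda p:(proj(c,W(p),o)-px).ravel()
r=least_squares(f,[590,191,0],loss='soft_l1'); print(r.x.round(3)); print(r.fun.reshape(-1,2).round(1))
E
python3 fit.py
```

```text
[ 5.96532e+02  1.82742e+02 -2.40000e-02]
[[-0.2 -1. ]
 [-1.4  0.2]
 [-1.7 -1.8]
 [ 4.3 -0.9]
 [-0.9  1.9]
 [ 1.6  1.7]
 [-0.2  0.1]
 [ 2.6  1.4]]
```

```bash
python3 - <<'E'
from h import *; import pickle
o=bot.get_obs(); c=bot.capture('wrist'); print(o['tool_pos'],bot.get_obs()['tool_pos'])
c0,_=pickle.load(open('w1.pkl','rb'))
g=lambda a:np.float32(cv2.cvtColor(a['image'],cv2.COLOR_RGB2GRAY))[100:225,180:360]
print(cv2.phaseCorrelate(g(c0),g(c)))
pickle.dump((c,o),open('w2.pkl','wb'))
E
```

```text
[580.69538799 181.97590545 242.97302469] [580.00657552 184.25448863 244.20225236]
((1.532274267578444, -1.2299259462064), 0.9511846615261502)
```

```bash
cat > shot.py <<'E'
from h import *; import pickle
P=[]
for i in range(4):
    o=bot.get_obs(); c=bot.capture('wrist'); P.append(o['tool_pos'])
print(np.round(P,1),bot.get_obs()['clock'])
pickle.dump((c,o),open('w2.pkl','wb'))
E
python3 shot.py; sed -e 's/w1.pkl/w2.pkl/' fit.py > fit2.py
python3 - <<'E'
from h import *; import pickle
c,o=pickle.load(open('w2.pkl','rb'))
c0,_=pickle.load(open('w1.pkl','rb'))
g=lambda a:np.float32(cv2.cvtColor(a['image'],cv2.COLOR_RGB2GRAY))[100:225,180:360]
s=cv2.phaseCorrelate(g(c0),g(c))[0];print(s)
t=open('fit.py').read().replace('w1.pkl','w2.pkl').replace(')/1.5',')/1.5+np.array(%r)'%(s,))
exec(t)
E
```

```text
[[580.  184.3 244.2]
 [579.6 185.6 245. ]
 [579.5 186.3 245.6]
 [579.4 186.6 245.8]] 3.075
(1.9987029770565812, 3.9198352794844453)
[5.92957e+02 1.89016e+02 3.00000e-03]
[[ 0.7 -0.3]
 [-0.6 -0.4]
 [-1.5 -0.4]
 [ 1.  -0.3]
 [-0.6  0.7]
 [-0.6 -0.2]
 [-0.1  0.7]
 [ 2.8  0.5]]
```

>>> apply_moves([
  [0, 0, 0, -0.015, -0.025, 0.0, -1],
  [8, 0, 0, -0.015, -0.025, 0.0, -1],
  [8, 0, 0, -0.01, -0.025, 0.0, -1],
  [8, 0, 0, -0.01, -0.02, 0, -1],
  [8, 0, 0, -0.005, -0.01, 0, -1],
  [8, 0, 0, 0, 0, 0, -1],
  [8, 0, 0, 0, 0, 0, -1],
  [8, 0, 0, 0, 0, 0, -1],
  [8, 0, 0, 0, 0, 0, -1],
  [8, 0, 0, 0, 0, 0, -1],
])

```text
clock: 4.32
tool_pos: [522.0, 91.1, 259.3]
tcp_rot: [-1.405, -1.404, -1.104]
ft_force: [19.3, 5.3, 14.0]
width: -0.3
```

```bash
cat > st.py <<'E'
from h import *
for i in range(4):
    bot.capture('wrist')
o=bot.get_obs(); M=R.from_rotvec(o['tcp_rot']).as_matrix()
print(o['clock'],'tcp',o['tool_pos'].round(1),'tip',(o['tool_pos']+17*M[:,2]).round(1),'F',o['ft_force'].round(1)); print(M.round(3)); print(o['joints'].round(2))
E
python3 st.py
```

```text
4.525 tcp [522.9  90.2 259.5] tip [523.3 106.6 255. ] F [0.7 0.5 0.2]
[[-0.015  1.     0.026]
 [ 0.262 -0.021  0.965]
 [ 0.965  0.021 -0.261]]
[ 0.03  0.45  0.36  1.87 -1.27  1.73  0.84]
```

```bash
python3 - <<'E'
from h import *
c=bot.capture('top')
f=lambda n,x,y,z:print(n,np.round(onz(c,60+x/2.5,80+y/2.5,z)))
f('bare c',635,330,60);f('tip',630,325,92);f('corner nl',597,388,60);f('corner nr',690,380,60);f('knob',486,468,31);f('lens',500,318,14)
E
```

```text
bare c [ 580. -146.   60.]
tip [ 580. -136.   92.]
corner nl [ 521. -105.   60.]
corner nr [ 528. -199.   60.]
knob [443.   9.  31.]
lens [602.  -7.  14.]
```

>>> apply_moves([
  [0, 0, -7.5, -0.005, 0, -0.02, -1],
  [0, 0, -7.5, 0, 0, -0.03, -1],
  [0, 0, 0, 0, 0.0, -0.035, -1],
  [0, 0, 0, 0, 0.005, -0.03, -1],
  [0, 0, 0, 0, 0.005, -0.03, -1],
  [0, 0, 0, 0, 0.005, -0.018, -1],
  [0, 0, 0, 0, 0, 0, -1],
])

```text
clock: 5.45
tool_pos: [524.4, 109.6, 113.9]
tcp_rot: [-1.565, -1.322, -1.22]
ft_force: [-0.1, -0.3, -0.4]
width: 0.0
```

```bash
python3 st.py; python3 - <<'E'
from h import *
c=bot.capture('scene'); cv2.imwrite('pics/s2.png',cv2.resize(c['image'][60:290,120:440,::-1],None,fx=2.5,fy=2.5,interpolation=3))
E
```

```text
5.65 tcp [524.9 108.5 115. ] tip [528.3 124.5 110.3] F [ 0.4 -0.2  0.8]
[[ 0.015  0.979  0.201]
 [ 0.277 -0.198  0.94 ]
 [ 0.961  0.041 -0.274]]
[ 0.49  0.61 -0.2   2.01 -1.26  1.3   1.05]
```

View pics/s2.png

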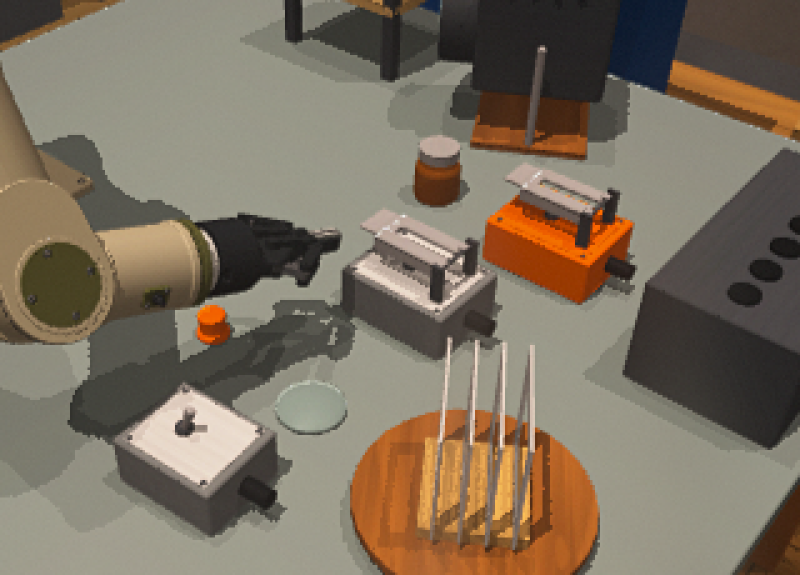

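The arm is clear of everything; the fingertips are at (335,240), in front of and left of the lip at (380,222). Next I go lower and insert the tips under the lip.

>>> apply_moves([
  [0, 0, 0, -0.004, 0.003, -0.018, -1],
  [0, 0, 0, -0.002, 0.003, -0.016, -1],
  [0, 0, 0, 0, 0, -0.003, -1],
  [0, 0, 0, 0, 0, 0, -1],
])

```text
clock: 6.2
tool_pos: [518.3, 114.5, 75.3]
tcp_rot: [-1.566, -1.322, -1.223]
ft_force: [0.3, 0.1, 0.3]
width: 0.5
```

```bash
python3 st.py
```

```text
6.4 tcp [518.6 114.4  76. ] tip [522.  130.4  71.3] F [-0.3  0.6  0.8]
[[ 0.015  0.979  0.202]
 [ 0.278 -0.198  0.94 ]
 [ 0.961  0.042 -0.275]]
[ 0.51  0.69 -0.23  2.01 -1.26  1.25  1.12]
```

>>> apply_moves([
  [0, 0, 0, 0, 0, 0.006, -1],
  [0, 0, 0, 0.002, 0.012, 0.001, -1],
  [0, 0, 0, 0.002, 0.016, 0, -1],
  [0, 0, 0, 0.002, 0.016, 0, -1],
  [0, 0, 0, 0.001, 0.008, 0, -1],
  [0, 0, 0, 0, 0, 0, -1],
])

```text
clock: 7.15
tool_pos: [526.9, 166.9, 86.1]
tcp_rot: [-1.567, -1.327, -1.227]
ft_force: [-0.5, -0.8, -0.1]
width: -0.1
```

```bash
python3 st.py; python3 - <<'E'
from h import *
c=bot.capture('scene'); cv2.imwrite('pics/s3.png',cv2.resize(c['image'][120:220,200:340,::-1],None,fx=5,fy=5,interpolation=3))
E
```

```text
7.35 tcp [527.1 166.1  85.5] tip [530.6 182.1  80.8] F [1.1 0.5 0.4]
[[ 0.012  0.979  0.205]
 [ 0.281 -0.2    0.939]
 [ 0.96   0.046 -0.277]]
[ 0.6   0.69 -0.44  2.03 -1.26  1.1   1.08]
```

View pics/s3.png

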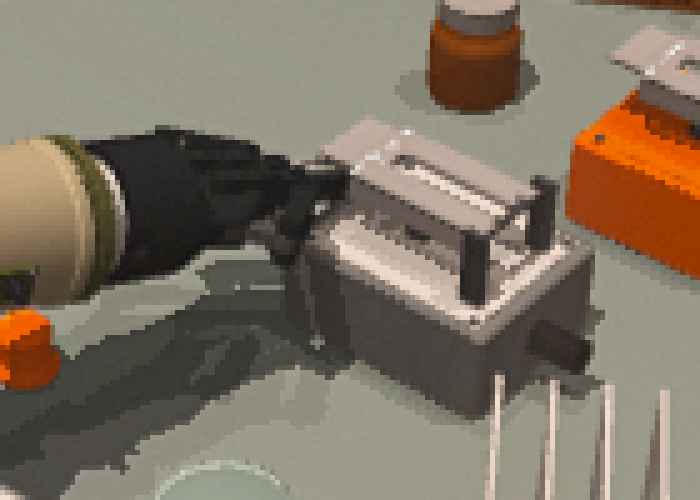

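The tips are under the lip, at about (330,185) in the crop. Now I lift along the arc.

>>> apply_moves([
  [0, 0, 0, 0, 0, 0.012, -1],
  [0, 0, 0, 0, 0, 0.012, -1],
  [0, 0, 0, 0, 0, 0.012, -1],
  [0, 0, 0, 0.001, 0, 0.012, -1],
  [0, 0, 0, 0.005, 0, 0.01, -1],
  [0, 0, 0, 0.005, 0, 0.01, -1],
  [0, 0, 0, 0.005, 0, 0.01, -1],
  [0, 0, 0, 0.005, 0, 0.009, -1],
  [0, 0, 0, 0.008, 0, 0.007, -1],
  [0, 0, 0, 0.008, 0, 0.007, -1],
])

```text
clock: 8.65
tool_pos: [566.4, 165.9, 193.9]
tcp_rot: [-1.569, -1.327, -1.226]
ft_force: [-0.6, -0.3, 0.0]
width: 0.1
```

```bash
python3 st.py; python3 - <<'E'
from h import *
c=bot.capture('scene'); cv2.imwrite('pics/s4.png',cv2.resize(c['image'][80:220,200:370,::-1],None,fx=4,fy=4,interpolation=3))
E
```

```text
8.85 tcp [565.8 166.  193.3] tip [569.3 181.9 188.6] F [-0.4  0.4  0.4]
[[ 0.012  0.979  0.205]
 [ 0.282 -0.2    0.939]
 [ 0.959  0.047 -0.278]]
[ 0.59  0.51 -0.47  1.95 -1.25  1.17  0.83]
```

View pics/s4.png

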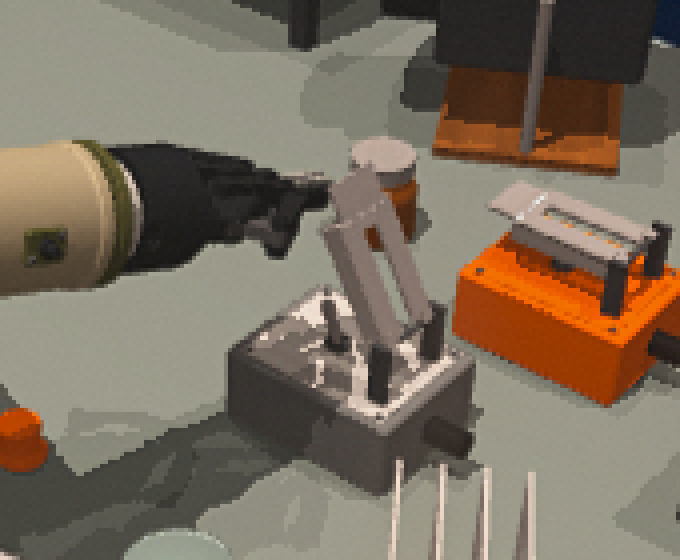

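The guard is up at about 1.1 rad, riding on the fingertip at (330,190), and the toggle is exposed at (330,325). Continuing.

>>> apply_moves([
  [0, 0, 0, 0.009, 0, 0.006, -1],
  [0, 0, 0, 0.009, 0, 0.005, -1],
  [0, 0, 0, 0.01, 0, 0.004, -1],
  [0, 0, 0, 0.01, 0, 0.003, -1],
  [0, 0, 0, 0.01, 0, 0.002, -1],
  [0, 0, 0, 0.01, 0, 0, -1],
  [0, 0, 0, 0.01, 0, 0, -1],
  [0, 0, 0, 0.01, 0, 0, -1],
  [0, 0, 0, 0.01, 0, 0, -1],
  [0, 0, 0, 0.008, 0, 0, -1],
  [0, 0, 0, 0, 0, 0, -1],
])

```text
clock: 10.28
tool_pos: [668.5, 165.9, 213.5]
tcp_rot: [-1.57, -1.326, -1.225]
ft_force: [0.0, -0.9, 0.2]
width: -0.2
```

```bash
python3 st.py; python3 - <<'E'
from h import *
c=bot.capture('scene'); cv2.imwrite('pics/s5.png',cv2.resize(c['image'][80:220,200:370,::-1],None,fx=4,fy=4,interpolation=3))
E
```

```text
10.475 tcp [667.8 165.9 213.5] tip [671.2 181.8 208.8] F [ 0.1 -0.7 -0.6]
[[ 0.014  0.979  0.204]
 [ 0.281 -0.2    0.939]
 [ 0.96   0.044 -0.278]]
[ 0.5   0.64 -0.44  1.69 -1.19  1.17  0.67]
```

View pics/s5.png

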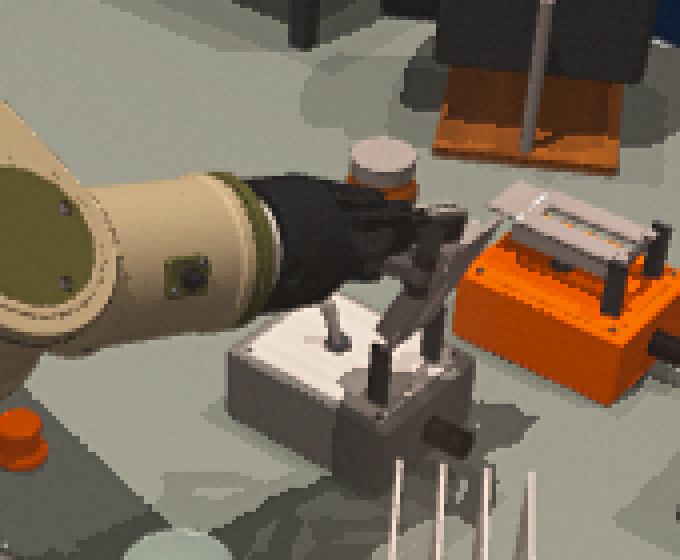

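The guard is leaning back on its stop at (440,290) with the toggle off and bare at (330,325). Next, the finger backs off and comes down in front of the toggle.

>>> apply_moves([
  [0, 0, 0, -0.025, 0, 0, -1],
  [0, 0, 0, -0.03, 0, 0, -1],
  [0, 0, 0, -0.03, 0.003, -0.01, -1],
  [0, 0, 0, -0.03, 0.003, -0.02, -1],
  [0, 0, 0, -0.023, 0.003, -0.02, -1],
  [0, 0, 0, 0, 0.003, -0.025, -1],
  [0, 0, 0, 0, 0, -0.025, -1],
  [0, 0, 0, 0, 0, -0.015, -1],
  [0, 0, 0, 0, 0, 0, -1],
])

```text
clock: 11.65
tool_pos: [524.6, 177.5, 96.8]
tcp_rot: [-1.572, -1.329, -1.227]
ft_force: [0.3, 0.4, 0.3]
width: -0.1
```

```bash
python3 st.py
```

```text
11.85 tcp [525.1 177.4  98.1] tip [528.7 193.4  93.3] F [-0.5 -0.1  0.3]
[[ 0.009  0.978  0.207]
 [ 0.285 -0.201  0.937]
 [ 0.958  0.051 -0.281]]
[ 0.67  0.68 -0.55  2.05 -1.24  1.04  1.05]
```

>>> apply_moves([
  [0, 0, 0, 0.003, 0, -0.007, -1],
  [0, 0, 0, 0.008, 0, 0, -1],
  [0, 0, 0, 0.008, 0, 0, -1],
  [0, 0, 0, 0.006, 0, 0, -1],
  [0, 0, 0, 0.006, 0, 0, -1],
  [0, 0, 0, 0.005, 0, 0, -1],
  [0, 0, 0, 0.004, 0, 0, -1],
])

```text
clock: 12.72
tool_pos: [568.2, 177.8, 91.9]
tcp_rot: [-1.57, -1.334, -1.23]
ft_force: [-1.6, -0.6, 1.3]
width: 0.0
```

```bash
python3 st.py;  python3 - <<'E'
from h import *
c=bot.capture('scene'); cv2.imwrite('pics/s6.png',cv2.resize(c['image'][120:220,220:350,::-1],None,fx=5,fy=5,interpolation=3))
E
```

```text
12.925 tcp [568.1 177.6  91.8] tip [571.6 193.5  87. ] F [-0.2  0.1 -0. ]
[[ 0.007  0.978  0.207]
 [ 0.285 -0.201  0.937]
 [ 0.958  0.053 -0.281]]
[ 0.63  0.74 -0.53  1.94 -1.22  1.03  1.  ]
```

View pics/s6.png

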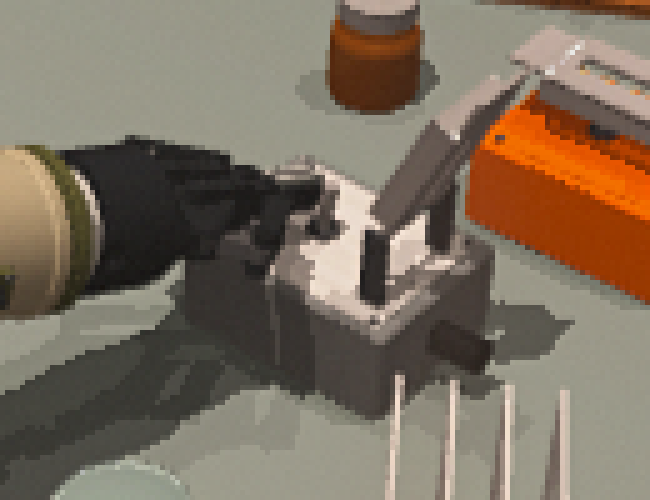

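The finger at (310,190) is pushing the toggle over, and the force is still low. Pushing on until the stop is felt.

>>> apply_moves([
  [0, 0, 0, 0.004, 0, 0, -1],
  [0, 0, 0, 0.004, 0, 0, -1],
])

```text
clock: 13.22
tool_pos: [575.5, 177.6, 91.6]
tcp_rot: [-1.57, -1.334, -1.229]
ft_force: [-8.3, -1.1, -0.4]
width: -0.2
```

>>> apply_moves([
  [0, 0, 0, 0.004, 0, 0, -1],
  [0, 0, 0, 0.003, 0, 0, -1],
])

```text
clock: 13.48
tool_pos: [576.7, 178.3, 90.9]
tcp_rot: [-1.561, -1.334, -1.22]
ft_force: [-24.7, -17.5, 13.9]
width: 0.2
```

>>> apply_moves([
  [0, 0, 0, -0.01, 0, 0, -1],
  [0, 0, 0, -0.018, 0, 0, -1],
  [0, 0, 0, -0.01, 0, 0.03, -1],
  [0, 0, 0, 0, 0, 0.045, -1],
  [0, 0, 0, 0, 0, 0.05, -1],
  [0, 0, 0, 0, 0, 0.035, -1],
  [0, 0, 0, 0, 0, 0, -1],
])

```text
clock: 14.35
tool_pos: [538.3, 177.8, 255.1]
tcp_rot: [-1.566, -1.332, -1.221]
ft_force: [-0.9, -0.2, -0.2]
width: 0.2
```

```bash
python3 st.py;  python3 - <<'E'
from h import *
c=bot.capture('scene'); cv2.imwrite('pics/s7.png',cv2.resize(c['image'][100:220,200:350,::-1],None,fx=5,fy=5,interpolation=3))
print([np.round(d['rect']) for d in bot.search_frame('toggle',c)[:3]])
a=.45;P=np.array([581,189,63])
for s in(-1,1):print(proj(c,[P,P+34*np.array([s*np.sin(a),0,np.cos(a)])]).round(1)*1, (proj(c,P+34*np.array([s*np.sin(a),0,np.cos(a)]))-[200,100])*5)
c=bot.capture('top'); f=lambda x,y,z:print(np.round(onz(c,60+x/2.5,80+y/2.5,z)))
f(430,80,166);f(470,150,166);f(578,70,166)
E
```

```text
14.55 tcp [537.2 177.7 251.8] tip [540.5 193.6 247.1] F [ 0.5  0.  -0.3]
[[ 0.017  0.98   0.197]
 [ 0.281 -0.194  0.94 ]
 [ 0.959  0.04  -0.279]]
[ 0.74  0.39 -0.63  2.   -1.23  1.18  0.72]
[array([ 73., 250., 101., 302.])]
[[283.9 165.5]
 [280.2 154.6]] [[400.80734388 273.16042597]]
[[283.9 165.5]
 [288.7 158.8]] [[443.48412254 294.16920958]]
[810.  57. 166.]
[739.  19. 166.]
[818. -86. 166.]
```

View pics/s7.png

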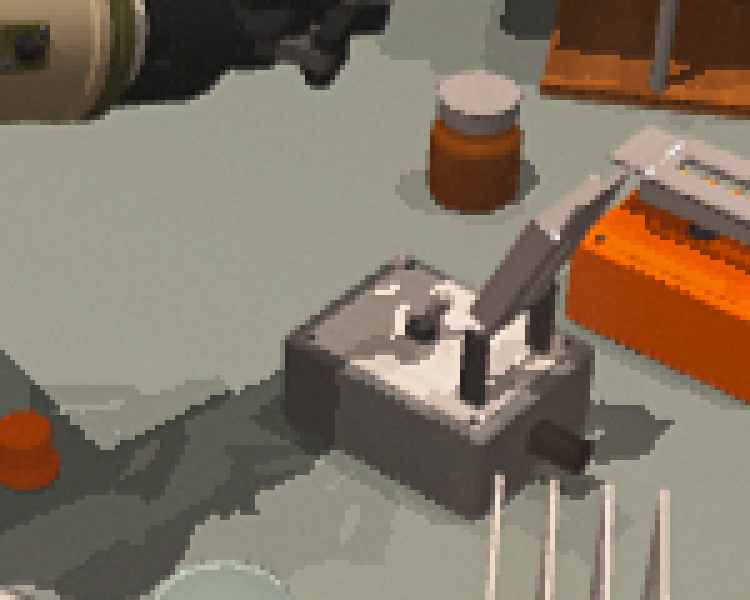

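The toggle tip is at (440,300), matching the predicted on position (443,294). Next I pass over the guard, come down behind it and pull it forward.

>>> apply_moves([
  [0, 0, 0, 0.03, 0, 0.005, -1],
  [0, 0, 0, 0.04, 0, 0, -1],
  [0, 0, 0, 0.04, 0, 0, -1],
  [0, 0, 0, 0.04, 0, 0, -1],
  [0, 0, 0, 0.035, 0, 0, -1],
  [0, 0, 0, 0.01, 0, 0, -1],
  [0, 0, 0, 0, 0, 0, -1],
])

```text
clock: 15.58
tool_pos: [736.9, 177.7, 249.9]
tcp_rot: [-1.569, -1.317, -1.208]
ft_force: [-0.7, -0.5, 0.6]
width: -0.1
```

```bash
python3 st.py
```

```text
15.775 tcp [736.4 177.3 250.8] tip [739.7 193.3 246. ] F [0.1 0.4 0.4]
[[ 0.026  0.98   0.195]
 [ 0.279 -0.195  0.94 ]
 [ 0.96   0.03  -0.279]]
[ 0.51  0.73 -0.55  1.47 -1.06  1.14  0.48]
```

>>> apply_moves([
  [0, 0, 0, 0, 0, -0.02, -1],
  [0, 0, 0, 0, 0, -0.02, -1],
  [0, 0, 0, -0.005, 0, -0.007, -1],
  [0, 0, 0, -0.012, 0, 0, -1],
  [0, 0, 0, -0.012, 0, 0, -1],
  [0, 0, 0, -0.012, 0, 0, -1],
  [0, 0, 0, -0.01, 0, 0, -1],
  [0, 0, 0, -0.01, 0, 0, -1],
])

```text
clock: 16.77
tool_pos: [670.4, 176.9, 198.5]
tcp_rot: [-1.571, -1.317, -1.207]
ft_force: [0.4, -0.0, 0.6]
width: -0.4
```

>>> apply_moves([
  [0, 0, 0, -0.01, 0, 0.002, -1],
  [0, 0, 0, -0.01, 0, 0.002, -1],
  [0, 0, 0, -0.01, 0, 0.002, -1],
  [0, 0, 0, -0.01, 0, 0, -1],
  [0, 0, 0, -0.006, 0, 0, -1],
  [0, 0, 0, 0, 0, 0, -1],
])

```text
clock: 17.52
tool_pos: [620.8, 176.8, 205.3]
tcp_rot: [-1.571, -1.318, -1.207]
ft_force: [-0.3, 0.8, -0.4]
width: 0.3
```

```bash
python3 st.py;  python3 - <<'E'
from h import *
c=bot.capture('scene'); cv2.imwrite('pics/s8.png',cv2.resize(c['image'][60:220,200:370,::-1],None,fx=3.7,fy=3.7,interpolation=3))
E
```

```text
17.725 tcp [621.3 176.9 205.4] tip [624.7 192.8 200.6] F [-0.  -0.7  0.1]
[[ 0.028  0.98   0.195]
 [ 0.28  -0.195  0.94 ]
 [ 0.96   0.029 -0.28 ]]
[ 0.64  0.62 -0.61  1.8  -1.14  1.1   0.69]
```

View pics/s8.png

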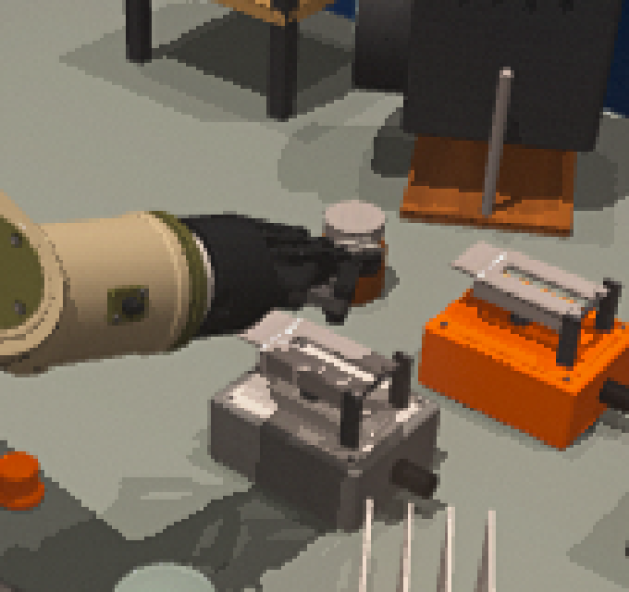

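The guard has dropped shut (lip at (265,325), same attitude as the orange look-alike's guard). I'll withdraw the arm, then take a last look.

>>> apply_moves([
  [0, 0, 0, 0, 0, 0.03, -1],
  [0, 0, 0, 0, -0.02, 0.04, -1],
  [0, 0, 0, -0.02, -0.045, 0.03, -1],
  [0, 0, 0, -0.03, -0.05, 0, -1],
  [0, 0, 0, -0.03, -0.05, 0, -1],
  [0, 0, 0, -0.03, -0.05, 0, -1],
  [0, 0, 0, 0, 0, 0, -1],
])

```text
clock: 18.65
tool_pos: [507.2, -43.0, 309.0]
tcp_rot: [-1.569, -1.319, -1.207]
ft_force: [0.4, -0.0, -0.8]
width: -0.6
```

```bash
python3 st.py;  python3 - <<'E'
from h import *
c=bot.capture('scene'); t=bot.capture('top')
a=cv2.resize(c['image'][120:220,240:340],None,fx=4,fy=4,interpolation=3)
b=cv2.resize(t['image'][170:250,150:230],None,fx=5,fy=5,interpolation=3)
b0=cv2.resize(cv2.imread('pics/top1.png')[80:300,60:380][...,::-1],(400,275))
a2=np.vstack([np.hstack([a,b]),np.zeros((200,800,3),np.uint8)])
x=cv2.resize(t['image'][80:300,60:380],(290,199)); y=cv2.resize(b0,(290,199)); a2[400:599,:290]=x;a2[400:599,300:590]=y
cv2.imwrite('pics/f.png',a2[:,:,::-1])
P=np.array([581,189,63])
for s in(-1,1):
    q=P+34*np.array([s*.435,0,.9]); print((proj(c,q)-[240,120])*4,(proj(t,q)-[150,170])*5+[400,0])
E
```

```text
18.85 tcp [507.9 -36.9 309.9] tip [511.1 -20.9 305.2] F [-1.1  0.   0.5]
[[ 0.023  0.982  0.185]
 [ 0.278 -0.184  0.943]
 [ 0.96   0.03  -0.278]]
[ 0.98  0.41 -0.48  1.79 -1.    1.59  0.64]
[[160.64358067 138.54547719]] [[555.05132473 235.33774713]]
[[194.78739305 155.3539058 ]] [[556.64666451 176.67284592]]
```

View pics/f.png

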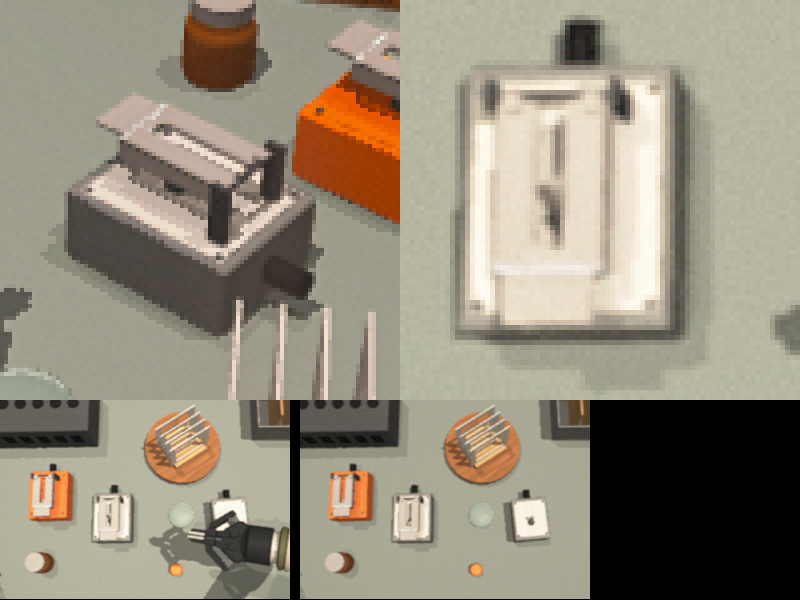

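```bash
python3 - <<'E'
from h import *
c=bot.capture('scene'); print([(d['rect'],d['p']) for d in bot.search_frame('guard_lip',c)])
a=cv2.imread('pics/scene1.png')[:,:,::-1].astype(int); d=np.abs(a-c['image']).sum(2)
print('outline diff',d[140:150,262:300].mean(),'slot',d[148:165,275:300].mean(), d[220:300,260:360].mean())
t=bot.capture('top'); b=cv2.imread('pics/top1.png')[:,:,::-1].astype(int)
g=lambda x:np.asarray(x).sum(2)[200:226,178:184].mean(1).round()
print(g(b));print(g(t['image'].astype(int)))
bot.close_job()
E
```

```text
[([320.5, 127.9, 364.8, 153.5], 0.92), ([264.8, 142.5, 308.7, 170.1], 0.61)]
outline diff 25.46315789473684 slot 26.369411764705884 19.344125
[508. 510. 512. 520. 523. 526. 524. 528. 526. 518. 491. 436. 408. 406.
 466. 530. 543. 496. 471. 556. 619. 629. 632. 642. 643. 609.]
[548. 548. 547. 556. 570. 592. 586. 511. 459. 447. 445. 450. 454. 417.
 433. 493. 537. 564. 574. 606. 659. 666. 679. 704. 685. 648.]
the job is handed in; nothing more can be done
```

The job is done and handed in at about 19 s of the 58 s limit. I lifted the guard with the shut fingertips until it leaned back on its stop, pushed the toggle over, then tipped the guard forward from behind so it fell shut.

- **Toggle:** I pushed it towards the hinge until it came up against its stop, at about 25 N on the wrist. With the guard still open, its tip was within about 1.5 pixels of where "on" should appear in the scene camera. I could not see it as clearly through the slot afterwards. The top camera did show the dark patch in the slot shifted towards the hinge, which fits "on".
- **Guard:** After it dropped, the lip was detected within about 3 pixels of its original shut position, though at a lower confidence (0.61, against 0.86 before).
- **Other things:** The turntable, lens, focus knob and jar look unmoved in the before-and-after top view. The bare toggle was partly hidden behind the arm and the pipe clamp was outside that crop, so I did not check either of them at the end. The arm made no unexpected contact near them.

No check failed or disagreed at the end. The first estimate of the box position was about 7 mm off because the arm was still settling when the picture was taken; I measured it again before moving in.

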